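Clamp a lute neck in the carving jig

TASK

Clamp the neck blank in the sloping carving jig: swing the steel strap by its peg across the neck until its hooked end is fully home round the catch stud, then turn the wing knob above that hooked end clockwise to its stop, and after it the wing knob above the pivot clockwise to its stop. Leave the strap home, both knobs tight and let go, with the other things on the bench left where they are.

Things in the scene. Friction and masses are not known exactly. Their poses are not given: they have to be found in the camera images.
- jig: plywood carving jig fixed to the bench, footprint 220 x 260. Its board (230 x 260, centre 100 above the bench) rises away from the robot at 30 degrees, so its normal leans 30 degrees from vertical to the jig's -x side. Origin: centre of the underside; x = level direction in which the board rises, y left, z up. Two studs stand on the board at y = +85 (pivot) and -85 (catch)
- neck: pale wooden lute-neck blank fixed down the middle of the board, 245 long, 50 to 62 wide, 28 to 30 high off the board; origin on the board at its centre
- pivot (a point): point on the strap's pivot axis, 80 off the board, at the pivot stud (y = +85). Its z axis is the board's normal; it turns with the strap
- peg (a point): the strap's handle: a round wooden peg 24 dia, 57 tall, standing on the strap 100 from the pivot axis, from 43 to 100 off the board. This point: on its axis, 80 off the board. z axis = board's normal, -y axis points along the strap from pivot to free end
- strap (a joint): swing of the flat dark steel strap (34 wide, 8 thick, 200 long, underside 35 off the board) about the pivot stud, parallel to the board. 0 = fully home: straight across the neck, its hooked free end round the catch stud under the end knob; grows to 1.3 rad as the free end swings down-slope towards the robot. Stays where left (3 N at the peg moves it)
- end_knob_grip (a point): end knob: black wing knob captive on the catch stud (y = -85): hub 36 dia, upright wing 66 long, 14 thick, from 57 to 89 off the board. This point: on its axis, 79 off the board. z axis = board's normal = turning axis. The frame turns with the knob: the wing's length lies along its y axis turned +1.4 rad about z
- end_knob (a joint): turn of the end knob in rad, clockwise seen from above the board: 0 = loose, 1.4 = tight at its end stop, where the wing lies in line with the closed strap (along the jig's y). Stays where left
- pivot_knob_grip (a point): pivot knob: identical wing knob on the pivot stud (y = +85), above the strap's pivot; the point and axes as for the end knob
- pivot_knob (a joint): turn of the pivot knob in rad, clockwise seen from above the board: 0 = loose, 1.4 = tight at its end stop (wing in line with the closed strap)
- glue: bystander: white glue bottle with green cap, 56 dia x 140 tall, beside the jig's right (-y) side; origin at underside
- tin: bystander: round tin, 72 dia x 90 tall, beside the jig's left (+y) side; origin at underside
- rasp: bystander: rasp with round handle, 230 long, 25 high, lying across in front of the jig; origin near its middle, at its underside
- offcut: bystander: bare wood offcut 100 x 45 x 30, left of the jig; origin at underside
- sander: bystander: cork sanding block 110 x 60 x 35, farther out on the table's left; origin at underside
- jar: bystander: amber glass jar 68 dia x 100 tall, farther out on the table's left; origin at underside
- hammer: bystander: hammer lying flat, farther out on the table; origin at underside

How it is judged (in metres and radians):
On the way, in this order (a step that is already met when the one before it is completed fails the run):
1. the strap is fully home round the catch stud (value of joint strap below 0.04 rad), for 0.2 s.
2. with the strap home, the end knob is turned to its stop (value of joint strap below 0.04 rad and value of joint end_knob above 1.32 rad), for 0.2 s.
3. with the strap home, the pivot knob is turned to its stop (all of step 2 and value of joint pivot_knob above 1.32 rad), for 0.2 s.
At the end, for the whole second after the job is handed in: strap within 0.04 rad of fully home, both knobs within 0.08 rad of their end stops (above 1.32 of 1.4), all at rest (all of step 3 and velocity of joint strap between -0.05 and 0.05 rad/s and velocity of joint end_knob between -0.05 and 0.05 rad/s and velocity of joint pivot_knob between -0.05 and 0.05 rad/s); the robot touches nothing.
It fails at once if one of the seven loose bystanders is moved more than 30 mm (distance of any of glue, tin, rasp, offcut, sander, jar, hammer from where it was at the start of the episode above 0.03 m).
It also fails if it takes over 61 s, if anything falls off the work surface, if the arm or the gripper's body presses on something with over 40 N, if the wrist force passes 120 N, or if a joint passes its speed limit or range.

ROBOT

A 6-joint arm with a two-finger parallel gripper is mounted at the origin on the work surface. World frame = base frame: x ahead of the robot, y to its left, z up, the work surface at z = 0. Lengths are in mm, angles in rad, forces in N, time in s.
With the tool pointing down it reaches from about 250 to 850 mm from the base axis. Payload 12.5 kg.
Tool frame: the origin (TCP) lies midway between the tips of the shut fingers; the grasp point (between the pads) lies 19 mm behind it (env.hold_point_z is the distance from the TCP to the grasp point, in mm); z points along the fingers, y is the line along which they close (so a half turn about z gives the same grasp; the last joint's range is limited). The gripper opens to 93 mm and grips with 3 to 60 N. Pads are 15 mm wide; open, the fingers measure 128 mm over their backs; the gripper's body (75 mm by 188 mm) begins 65 mm behind the grasp point.
Start: joints at [-1.413, 0.351, 1.652, -0, 1.139, -0.085], TCP at [132.252, -533.848, 218.633] pointing down, gripper open.
Joint ranges: [-2.75, 2.75], [-0.79, 2.1], [0.01, 2.65], [-1.57, 4.71], [0.07, 3.14], [-2.87, 2.87]. Speed limits (rad/s): [2.22, 2.22, 2.79, 3.14, 3.14, 3.14].

INTERFACE

Orientations are given as a unit quaternion [w, x, y, z].
In Python, from workcell import monitor, grab_frame, env gives the robot as it stands.
- The arm moves only by the tool send_rows, never from a script. Its argument "moves" is a list of rows, each a list of 3 entries, a list of its own where there are three numbers: the finger opening in m, from 0 to 0.093, then the shift along the tool's x, y, z in m, then the turn, a rotation vector about the tool's x, y, z in degrees. In form: [[claw, [x, y, z], [wx, wy, wz]], ...]. A call has 1 to 10 rows; each row is the pose to reach, as a shift and turn from the pose commanded when the call began, along the tool's axes at that moment; what a row does not reach only later rows make up. A row lasts 1/10 s, in which the tool goes at most 50 mm and 8.59 degrees, less where a joint would pass 70% of its speed; a pose out of reach is approached as far as the arm can. A call with a gripper value outside its range is refused whole. The fingers move at their own pace and stop on an object; "squeeze" is the grip in N (left out, the last holds). Time passes only in rows, so rows that repeat a pose let the fingers close. It gives the time, the measured TCP pose, the force, the opening and the grip force at its end, in the units of the state.
- monitor.get_state(): the state, without advancing time (a new reading comes with each control period).
- grab_frame(name): name is "side" or "top"; returns a dict with "color" (480x640x3 uint8, red, green, blue), "z_map" (480x640 float32, mm along the optical axis (not along the pixel's ray), 0 where there is no reading), "camera_matrix" (3x3 intrinsics, pixels), "eye" and "orientation" of the camera in the world. Camera axes: x right, y down, z forward; pixel columns grow to the right and rows downward; lengths in mm; the calibration is good to about 2 mm. A picture is of the moment at which its call begins.
- env.hand_in(): hands the job in; it is judged then, once.
The state is a dict: "time_s": time; "q": joint angles; "joint_vel": joint speeds; "tau": joint torques, N m; "eef_pos": TCP position; "eef_rot": TCP orientation; "wrist_force": force on the tool from outside, world axes, zero at the start; "ft_torque": the same for the moment, N m; "opening": finger opening in mm; "grasp_force": force on a finger pad.
Only numpy, scipy, OpenCV 4.12 (cv2) and the standard library are available. Lean on these libraries where they do the work, as an engineer would, in place of code of your own. Each camera call takes 0.05 s, during which the arm holds its last target. There are 200 camera calls.

## Working session

There is one attempt and no reset: what is moved stays moved. The work goes in short steps, Python scripts to look and compute and a tool call to move; the robot and the scene stay as the last step left them, time stands still between calls to the robot, and variables do not carry over. Pictures are saved under pics/ and viewed, at most 10 in all, crops included, and the job is handed in when it is done.

Besides the shell and the picture viewer there is one more tool, called as a command line: name --argument value ..., lists and objects as JSON in quotes. send_rows: Moves the arm, as the interface text tells. Its arguments: {"type":"object","properties":{"moves":{"type":"array","items":{"type":"array"}},"squeeze":{"type":"number"}},"required":["moves"]}

```bash
ls; mkdir -p pics; python3 - <<'E'
from workcell import monitor, grab_frame, env
import cv2,numpy as np
for n in("side","top"):
    f=grab_frame(n); np.savez(f"pics/{n}0.npz",**f); cv2.imwrite(f"pics/{n}0.png",f["color"][...,::-1])
    print(n,f["camera_matrix"],f["eye"],f["orientation"])
print(monitor.get_state(),env.hold_point_z)
E
```

```text
pics
side [[483.97358833   0.         316.58119942]
 [  0.         483.97358833 245.31533004]
 [  0.           0.           1.        ]] [-132.80800335  988.04782534  965.08076781] [ 0.13449977 -0.25398391  0.84927468 -0.44287076]
top [[510.74178422   0.         323.34618545]
 [  0.         510.74178422 237.83483211]
 [  0.           0.           1.        ]] [ 242.95811405   14.05962409 1451.31406698] [ 0.07739398 -0.68757034  0.71781191 -0.07748067]
{'time_s': 0.1, 'q': array([-1.41256714e+00,  3.51171302e-01,  1.65233668e+00,  1.47237320e-05,
        1.13905101e+00, -8.46080132e-02]), 'joint_vel': array([-1.49909414e-03, -1.66737760e-03, -2.67183289e-03, -1.26185993e-03,
        1.05158013e-06,  1.98487041e-03]), 'tau': array([ 1.10410827e-03, -4.98025560e+01, -2.85704219e+01,  6.99926983e-02,
        2.38965231e-02, -4.48896992e-05]), 'eef_pos': array([ 132.23065692, -533.57382101,  218.17020243]), 'eef_rot': array([-4.83090326e-04,  9.92638071e-01,  1.21117410e-01, -1.11015152e-05]), 'wrist_force': array([ 0.12805443, -0.08378157,  0.38306532]), 'ft_torque': array([0.00314033, 0.03012098, 0.0239501 ]), 'grasp_force': 0.0, 'opening': 92.93143791887873} 18.8
```

View pics/top0.png

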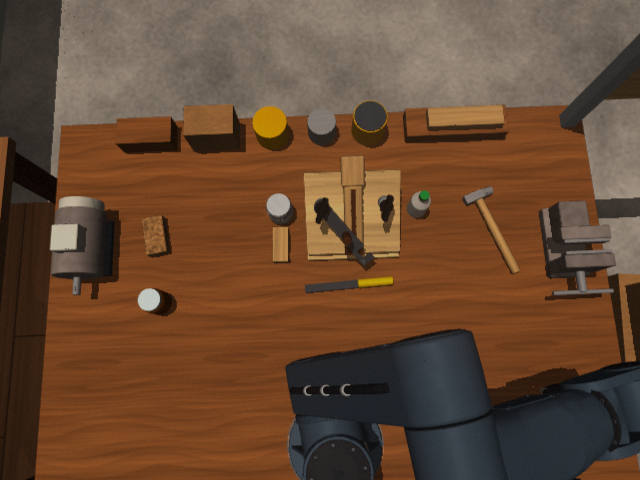

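View pics/side0.png

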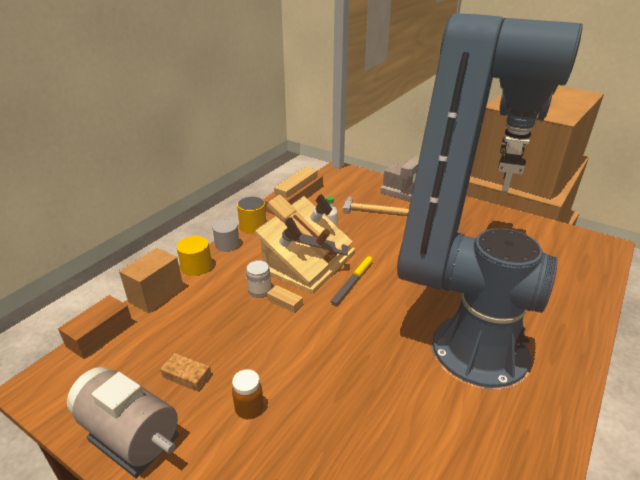

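The top view shows the jig at about (353,215): the pivot knob is near (322,208), the end knob near (387,207), and the strap runs down-right to its free end near (365,260). The rasp is in front at y≈285, the glue at (420,203), the tin at (279,208) and the offcut at (280,245).

```bash
cat > h.py <<'E'
import numpy as np,cv2
from scipy.spatial.transform import Rotation as R
def rot(q): return R.from_quat([q[1],q[2],q[3],q[0]])
def cloud(f):
    K=f["camera_matrix"];z=f["z_map"];v,u=np.mgrid[:480,:640]
    p=np.stack([(u-K[0,2])/K[0,0]*z,(v-K[1,2])/K[1,1]*z,z],-1)
    return (p.reshape(-1,3)@rot(f["orientation"]).as_matrix().T+f["eye"]).reshape(480,640,3)
E
python3 - <<'E'
from h import *
P={}
for n,(r0,r1,c0,c1) in {"top":(150,275,290,445),"side":(185,305,240,395)}.items():
    f=dict(np.load(f"pics/{n}0.npz")); p=cloud(f); P[n]=p
    cv2.imwrite(f"pics/{n}c.png",cv2.resize(f["color"][r0:r1,c0:c1,::-1],None,fx=5,fy=4.8 if n=='top' else 5,interpolation=cv2.INTER_CUBIC)[:600,:800])
    hsv=cv2.cvtColor(f["color"],cv2.COLOR_RGB2HSV)
    m=(p[...,2]>45)&(p[...,2]<165)
    c=np.zeros_like(m);c[r0:r1,c0:c1]=1
    q=p[m&c&(hsv[...,2]>120)]
    # ransac plane with tilt near 30deg
    rng=np.random.default_rng(0);best=(0,)
    for _ in range(800):
        a=q[rng.choice(len(q),3,False)];nn=np.cross(a[1]-a[0],a[2]-a[0]);l=np.linalg.norm(nn)
        if l<500: continue
        nn=nn/l*np.sign(nn[2])
        if abs(np.degrees(np.arccos(nn[2]))-30)>5: continue
        k=np.abs((q-a[0])@nn)<2
        if k.sum()>best[0]: best=(k.sum(),k)
    b=q[best[1]];ce=b.mean(0);nn=np.linalg.svd(b-ce)[2][2];nn*=np.sign(nn[2])
    hd=np.arctan2(-nn[1],-nn[0])
    print(n,best[0],"n",nn,"tilt",np.degrees(np.arccos(nn[2])),"yaw",np.degrees(hd),"ce",ce, "d",nn@ce)
    print("bench z",np.median(p[...,2][(p[...,2]<30)&(p[...,2]>-30)]))
    ey=np.array([-np.sin(hd),np.cos(hd),0]);ex=np.cross(ey,nn)
    h=(p-ce)@nn
    near=(np.abs((p-ce)@ex)<140)&(np.abs((p-ce)@ey)<150)
    bb=near&(np.abs(h)<3)
    print(" board ext: s",np.percentile(((p-ce)@ex)[bb],[.5,99.5]),"y",np.percentile(((p-ce)@ey)[bb],[.5,99.5]))
    for lo,hi in((38,48),(60,83),(84,93),(94,104)):
        k=(near&(h>lo)&(h<hi)).astype(np.uint8);N,L,S,C=cv2.connectedComponentsWithStats(k)
        for i in range(1,N):
            if S[i,4]>8:
                w=(p[L==i]-ce); print("  h",lo,hi,"px",C[i].round(),S[i,4],"s,y",(w@ex).mean().round(1),(w@ey).mean().round(1),"std",np.cov(np.c_[w@ex,w@ey].T).round(0).tolist(),"hmax",(w@nn).max().round(1), "V",int(hsv[...,2][L==i].mean()))
E
```

```text
top 2375 n [-5.07448834e-01  3.37167956e-04  8.61681825e-01] tilt 30.49405424861183 yaw -0.03806944993225644 ce [618.67869493 -75.92413435 103.90484076] d -224.4404690445279
bench z -0.23344026101767668
 board ext: s [-121.85554529  106.19235954] y [-127.94358288  129.15869764]
  h 38 48 px [317. 203.] 26 s,y 32.5 96.7 std [[106.0, -55.0], [-55.0, 52.0]] hmax 47.2 V 56
  h 38 48 px [346. 234.] 610 s,y -56.5 21.6 std [[1988.0, 1432.0], [1432.0, 1210.0]] hmax 47.8 V 54
  h 60 83 px [385. 205.] 56 s,y 27.6 -80.1 std [[363.0, -127.0], [-127.0, 51.0]] hmax 82.9 V 41
  h 60 83 px [324. 198.] 12 s,y 52.3 76.4 std [[6.0, -5.0], [-5.0, 21.0]] hmax 81.3 V 58
  h 60 83 px [320. 208.] 13 s,y 28.6 90.1 std [[71.0, -24.0], [-24.0, 9.0]] hmax 82.4 V 26
  h 60 83 px [345. 234.] 24 s,y -47.1 25.0 std [[14.0, -13.0], [-13.0, 48.0]] hmax 80.1 V 43
  h 84 93 px [388. 208.] 127 s,y 24.1 -84.7 std [[336.0, -90.0], [-90.0, 43.0]] hmax 93.0 V 34
  h 84 93 px [322. 211.] 121 s,y 23.2 85.4 std [[302.0, -111.0], [-111.0, 57.0]] hmax 92.9 V 29
  h 94 104 px [347. 240.] 64 s,y -53.7 22.4 std [[33.0, 3.0], [3.0, 
[... 355 characters left out ...]
0.0, 1791.0], [1791.0, 1586.0]] hmax 47.9 V 104
  h 60 83 px [322. 206.] 102 s,y 31.4 -101.7 std [[369.0, -91.0], [-91.0, 31.0]] hmax 82.8 V 78
  h 60 83 px [291. 230.] 114 s,y 31.5 68.3 std [[343.0, -114.0], [-114.0, 47.0]] hmax 82.9 V 74
  h 60 83 px [321. 238.] 38 s,y -46.1 7.0 std [[48.0, 5.0], [5.0, 8.0]] hmax 82.6 V 95
  h 84 93 px [325. 203.] 69 s,y 30.9 -105.5 std [[335.0, -82.0], [-82.0, 44.0]] hmax 93.0 V 80
  h 84 93 px [294. 226.] 82 s,y 33.4 63.2 std [[327.0, -129.0], [-129.0, 75.0]] hmax 92.6 V 83
  h 84 93 px [323. 235.] 18 s,y -44.7 7.6 std [[48.0, -8.0], [-8.0, 23.0]] hmax 92.9 V 104
  h 94 104 px [326. 232.] 37 s,y -45.4 0.9 std [[37.0, -6.0], [-6.0, 43.0]] hmax 103.5 V 119
```

View pics/topc.png

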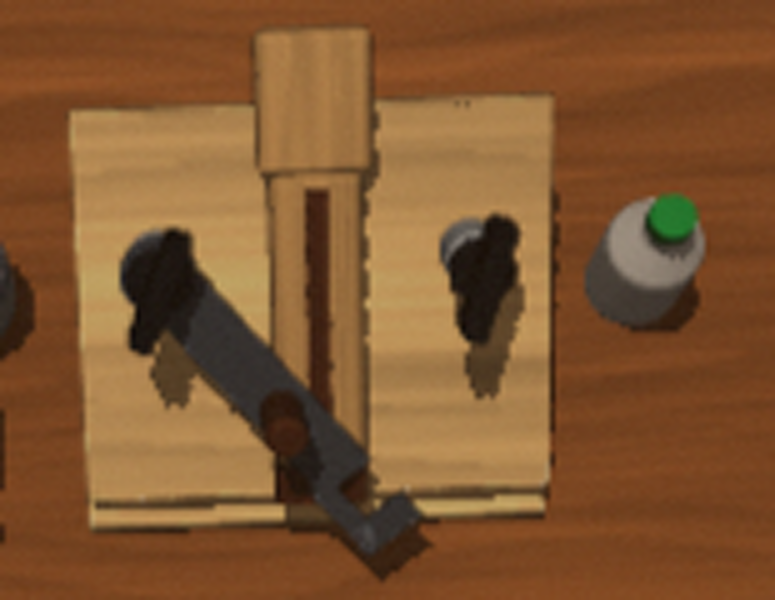

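View pics/sidec.png

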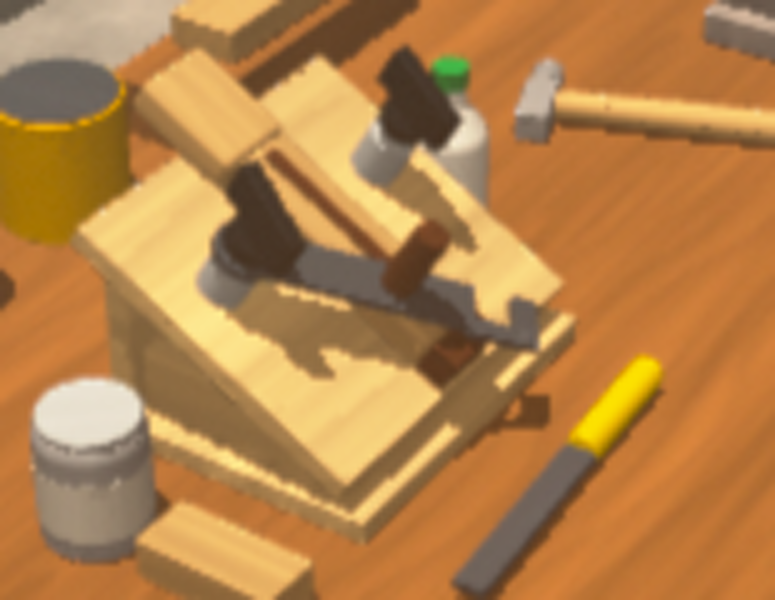

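The crops show the peg at about (286,420) in the top crop. Both knob wings point roughly up-slope, and the strap is about 0.89 rad open with nothing in its way. The jig's yaw is about 0, and its centre is near (611, -72).

```bash
cat >> h.py <<'E'
import json,sys
O=np.array([611.5,-72.4,100.]);c,s_=np.cos(np.pi/6),.5
B=np.array([[c,0,s_],[0,1,0],[-s_,0,c]]) # rows ex,ey,n
def pose(s,y,h,a):
    "board coords of grasp point (mm), tool-y angle a deg about board normal"
    a=np.radians(a);zt=-B[2];yt=np.cos(a)*B[0]+np.sin(a)*B[1];xt=np.cross(yt,zt)
    return O+np.array([s,y,h])@B+18.8*zt, R.from_matrix(np.c_[xt,yt,zt])
def rel(targets,pr=True):
    from workcell import monitor
    st=monitor.get_state();p0=np.array(st["eef_pos"]);r0=rot(st["eef_rot"])
    b=B@(p0-O+18.8*-r0.as_matrix()[:,2]);yt=B@r0.as_matrix()[:,1]
    print("t",st["time_s"],"board s,y,h",b.round(1),"a",np.degrees(np.arctan2(yt[1],yt[0])).round(1),"F(board)",(B@st["wrist_force"]).round(1),"open",round(st["opening"],1),"grasp",round(st["grasp_force"],1),"q",st["q"].round(2))
    for t in targets:
        p,r=pose(*t);print(t,(r0.inv().apply(p-p0)/1000).round(4).tolist(),np.degrees((r0.inv()*r).as_rotvec()).round(1).tolist())
E
python3 -c "
from h import *
rel([(-47.5,21.8,190,-51),(-47.5,21.8,80,-51)])"
```

```text
t 0.1 board s,y,h [-346.6 -461.2  358.3] a -77.9 F(board) [ 0.3 -0.1  0.3] open 92.9 grasp 0.0 q [-1.41  0.35  1.65  0.    1.14 -0.08]
(-47.5, 21.8, 190, -51) [0.4583, -0.384, -0.0059] [-13.5, 27.1, -24.5]
(-47.5, 21.8, 80, -51) [0.5117, -0.3707, 0.0893] [-13.5, 27.1, -24.5]
```

send_rows --moves '[[0.06,[0.458,-0.384,-0.006],[-13.5,27.1,-24.5]],[0.06,[0.458,-0.384,-0.006],[-13.5,27.1,-24.5]],[0.06,[0.458,-0.384,-0.006],[-13.5,27.1,-24.5]],[0.06,[0.458,-0.384,-0.006],[-13.5,27.1,-24.5]],[0.06,[0.458,-0.384,-0.006],[-13.5,27.1,-24.5]],[0.06,[0.458,-0.384,-0.006],[-13.5,27.1,-24.5]],[0.06,[0.458,-0.384,-0.006],[-13.5,27.1,-24.5]],[0.06,[0.458,-0.384,-0.006],[-13.5,27.1,-24.5]],[0.06,[0.458,-0.384,-0.006],[-13.5,27.1,-24.5]],[0.06,[0.458,-0.384,-0.006],[-13.5,27.1,-24.5]]]'

```text
time_s: 1.1
eef_pos: [425.7, -131.1, 223.9]
eef_rot: [0.087, 0.91, 0.322, 0.245]
wrist_force: [1.4, -2.8, -0.8]
opening: 60.0
grasp_force: 0.0
```

```bash
python3 -c "
from h import *
rel([(-47.5,21.8,190,-51)])"
```

```text
t 1.1 board s,y,h [-99.  -58.7 219. ] a -51.0 F(board) [ 0.8 -2.8 -1.3] open 60.0 grasp 0.0 q [-0.58 -0.05  2.23  0.52  0.58 -0.07]
(-47.5, 21.8, 190, -51) [0.0906, -0.0302, 0.0291] [0.1, -0.1, -0.0]
```

send_rows --moves '[[0.06,[0.09,-0.03,0.029],[0,0,0]],[0.06,[0.09,-0.03,0.029],[0,0,0]],[0.06,[0.09,-0.03,0.029],[0,0,0]],[0.06,[0.09,-0.03,0.029],[0,0,0]],[0.06,[0.09,-0.03,0.029],[0,0,0]],[0.06,[0.09,-0.03,0.029],[0,0,0]]]'

```text
time_s: 1.7
eef_pos: [483.1, -54.4, 223.9]
eef_rot: [0.087, 0.911, 0.321, 0.244]
wrist_force: [-0.7, -0.2, -0.1]
opening: 60.1
grasp_force: 0.0
```

```bash
python3 - <<'E'
from h import *
from workcell import grab_frame
rel([(-47.5,21.8,80,-51)])
ims=[]
for n in("top","side"):
    f=grab_frame(n);np.savez(f"pics/{n}1.npz",**f)
    # project TCP & board landmarks
    K=f["camera_matrix"];r=rot(f["orientation"])
    from workcell import monitor
    tcp=np.array(monitor.get_state()["eef_pos"])
    im=f["color"][...,::-1].copy()
    im=cv2.resize(im,None,fx=3,fy=3,interpolation=cv2.INTER_CUBIC)
    for P,col in ((tcp,(0,0,255)),(O+np.array([-47.5,21.8,100])@B,(0,255,0)),(O+np.array([30,85,89])@B,(255,0,255)),(O+np.array([30,-85,89])@B,(255,255,0))):
        v=r.inv().apply(P-f["eye"]);u=(K@v/v[2])[:2]*3+1;cv2.circle(im,tuple(u.astype(int)),4,col,1)
    x,y=(880,430) if n=="top" else (720,450)
    ims.append(im[y:y+400,x:x+400])
cv2.imwrite("pics/ov1.png",np.hstack(ims))
E
```

```text
t 1.7 board s,y,h [-49.3  18.  190.3] a -51.1 F(board) [-0.6 -0.2  0.2] open 60.1 grasp 0.0 q [-0.29  0.02  2.16  0.31  0.48  0.36]
(-47.5, 21.8, 80, -51) [0.0039, -0.002, 0.1103] [0.1, 0.1, -0.1]
```

View pics/ov1.png

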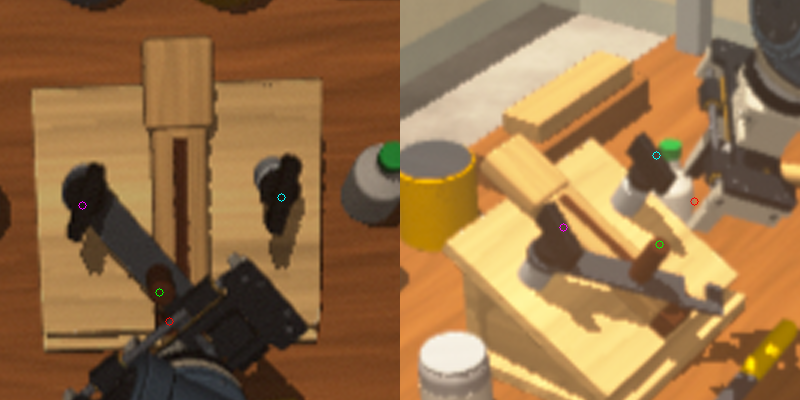

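The overlay puts the projected landmarks on the knobs and peg to within about 3 mm: peg (159,292), pivot knob (82,205), end knob (281,197). The red TCP mark sits up the normal from the peg, so I can descend.

send_rows --moves '[[0.06,[0.003,-0.002,0.04],[0,0,0]],[0.06,[0.003,-0.002,0.08],[0,0,0]],[0.06,[0.003,-0.002,0.11],[0,0,0]],[0.06,[0.003,-0.002,0.11],[0,0,0]],[0.06,[0.003,-0.002,0.11],[0,0,0]],[0.0,[0.003,-0.002,0.11],[0,0,0]],[0.0,[0.003,-0.002,0.11],[0,0,0]],[0.0,[0.003,-0.002,0.11],[0,0,0]],[0.0,[0.003,-0.002,0.11],[0,0,0]],[0.0,[0.003,-0.002,0.11],[0,0,0]]]' --squeeze 20

```text
time_s: 2.8
eef_pos: [539.6, -49.6, 129.6]
eef_rot: [0.087, 0.91, 0.322, 0.244]
wrist_force: [0.2, 0.5, -0.6]
opening: 24.7
grasp_force: 0.5
```

```bash
python3 -c "
from h import *
def arc(th,py=85): return (30-100*np.sin(th),py-100*np.cos(th),80,-np.degrees(th))
rel([arc(t) for t in (.88,.75,.6,.45,.3,.15,.06)])"
```

```text
t 2.8 board s,y,h [-47.5  22.8  80.4] a -51.0 F(board) [-0.1  0.5 -0.6] open 24.7 grasp 0.5 q [-0.24  0.3   2.12  0.51  0.24  0.18]
(np.float64(-47.07388788989692), np.float64(21.28488558014198), 80, np.float64(-50.42028597151244)) [-0.0006, 0.0014, 0.0004] [0.0, -0.0, -0.6]
(np.float64(-38.16387600233341), np.float64(11.831113112617913), 80, np.float64(-42.97183463481174)) [0.0003, 0.0144, 0.0004] [0.0, -0.0, -8.0]
(np.float64(-26.464247339503537), np.float64(2.466438509032173), 80, np.float64(-34.37746770784939)) [0.0035, 0.029, 0.0004] [0.0, -0.0, -16.6]
(np.float64(-13.496553411123024), np.float64(-5.0447102352676865), 80, np.float64(-25.783100780887047)) [0.0089, 0.043, 0.0004] [0.1, -0.0, -25.2]
(np.float64(0.44797933386604427), np.float64(-10.533648912560594), 80, np.float64(-17.188733853924695)) [0.0163, 0.0561, 0.0004] [0.1, -0.0, -33.8]
(np.float64(15.056186752640079), np.float64(-13.877107793604225), 80, np.float64(-8.594366926962348)) [0.0255, 0.0679, 0.0005] [0.1, -0.0, -42.4]
(np.float64(24.00359935205554), np.float64(-14.820053993520418), 80, np.float64(-3.437746770784939)) [0.0319, 0.0742, 0.0005] [0.1, -0.0, -47.6]
```

send_rows --moves '[[0.0,[0,0,0],[0,0,0]],[0.0,[0,0,0],[0,0,0]],[0.0,[0,0.007,0],[0,0,-4]],[0.0,[0,0.014,0],[0,0,-8]],[0.0,[0.002,0.022,0],[0,0,-12]],[0.0,[0.0035,0.029,0],[0,0,-16.6]],[0.0,[0.006,0.036,0],[0,0,-21]],[0.0,[0.009,0.043,0],[0,0,-25]],[0.0,[0.009,0.043,0],[0,0,-25]],[0.0,[0.009,0.043,0],[0,0,-25]]]'

```text
time_s: 3.8
eef_pos: [569.4, -77.0, 146.8]
eef_rot: [0.137, 0.819, 0.512, 0.22]
wrist_force: [-2.7, 5.0, 5.6]
opening: 23.7
grasp_force: 20.0
```

```bash
python3 -c "
from h import *
def arc(th,py=85): return (30-100*np.sin(th),py-100*np.cos(th),80,-np.degrees(th))
rel([arc(t) for t in (.45,.3,.15,.06,0,-.03)])"
```

```text
t 3.8 board s,y,h [-13.1  -4.6  80.4] a -25.9 F(board) [0.5 5.  6.2] open 23.7 grasp 20.0 q [-0.28  0.31  2.03  0.46  0.32 -0.23]
(np.float64(-13.496553411123024), np.float64(-5.0447102352676865), 80, np.float64(-25.783100780887047)) [-0.0006, -0.0002, 0.0004] [0.0, -0.0, -0.2]
(np.float64(0.44797933386604427), np.float64(-10.533648912560594), 80, np.float64(-17.188733853924695)) [0.0006, 0.0148, 0.0004] [0.0, -0.0, -8.8]
(np.float64(15.056186752640079), np.float64(-13.877107793604225), 80, np.float64(-8.594366926962348)) [0.0039, 0.0294, 0.0004] [0.0, -0.0, -17.4]
(np.float64(24.00359935205554), np.float64(-14.820053993520418), 80, np.float64(-3.437746770784939)) [0.007, 0.0378, 0.0004] [0.0, -0.0, -22.5]
(np.float64(30.0), np.float64(-15.0), 80, np.float64(-0.0)) [0.0095, 0.0433, 0.0004] [0.1, -0.0, -25.9]
(np.float64(32.999550020249565), np.float64(-14.955003374898752), 80, np.float64(1.7188733853924696)) [0.0108, 0.046, 0.0004] [0.1, -0.0, -27.7]
```

send_rows --moves '[[0.0,[0,0.007,0],[0,0,-4.4]],[0.0,[0.001,0.015,0],[0,0,-8.8]],[0.0,[0.002,0.022,0],[0,0,-13]],[0.0,[0.004,0.029,0],[0,0,-17.4]],[0.0,[0.006,0.034,0],[0,0,-20]],[0.0,[0.007,0.038,0],[0,0,-22.5]],[0.0,[0.009,0.041,0],[0,0,-24.5]],[0.0,[0.0095,0.0433,0],[0,0,-26]],[0.0,[0.0095,0.0433,0],[0,0,-26]],[0.0,[0.0095,0.0433,0],[0,0,-26]]]'

```text
time_s: 4.8
eef_pos: [604.7, -86.2, 167.1]
eef_rot: [0.181, 0.683, 0.684, 0.183]
wrist_force: [-14.0, 9.7, 9.7]
opening: 23.6
grasp_force: 20.0
```

```bash
python3 - <<'E'
from h import *
from workcell import grab_frame,monitor
rel([(30,-15,80,0)])
for n in("top","side"):
    f=grab_frame(n);p=cloud(f);b=(p-O)@B.T
    hsv=cv2.cvtColor(f["color"],cv2.COLOR_RGB2HSV)
    # strap top surface h~43 dark, beyond peg
    k=(abs(b[...,0]-30)<80)&(b[...,1]>-130)&(b[...,1]<-20)&(b[...,2]>36)&(b[...,2]<50)&(hsv[...,2]<130)
    for y0 in range(-120,-20,15):
        m=k&(b[...,1]>y0)&(b[...,1]<y0+15)
        if m.sum()>3: print(n,y0,m.sum(),b[m][:,0].min().round(),b[m][:,0].max().round())
    cv2.imwrite(f"pics/{n}2.png",cv2.resize(f["color"][150:280,290:450,::-1] if n=="top" else f["color"][180:310,240:400,::-1],None,fx=2.5,fy=2.5,interpolation=cv2.INTER_CUBIC))
a=cv2.imread("pics/top2.png");c_=cv2.imread("pics/side2.png");cv2.imwrite("pics/b2.png",np.hstack([a,c_]))
E
```

```text
t 4.8 board s,y,h [ 27.7 -13.8  80.3] a -0.0 F(board) [-7.3  9.7 15.4] open 23.6 grasp 20.0 q [-0.28  0.34  1.92  0.37  0.4  -0.59]
(30, -15, 80, 0) [-0.0012, 0.0023, 0.0003] [-0.2, -0.2, -0.0]
top -120 53 11.0 47.0
top -90 8 9.0 46.0
top -75 50 9.0 47.0
top -45 4 46.0 46.0
side -90 5 9.0 12.0
side -30 4 12.0 44.0
```

View pics/b2.png

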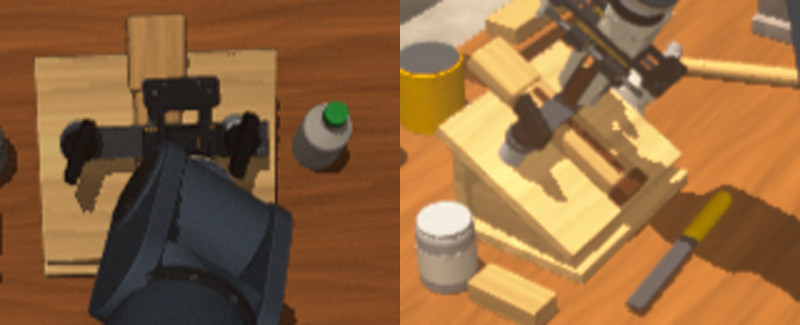

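The strap lies straight across under the end knob at (245,135) in the left panel. I'll push a few mm further to check that it's against its stop.

send_rows --moves '[[0.0,[-0.001,0.002,0],[0,0,0]],[0.0,[-0.001,0.004,0],[0,0,0]],[0.0,[-0.001,0.004,0],[0,0,0]],[0.0,[-0.001,0.004,0],[0,0,0]]]'

```text
time_s: 5.3
eef_pos: [604.9, -86.2, 166.7]
eef_rot: [0.177, 0.684, 0.685, 0.181]
wrist_force: [-31.8, 10.1, 13.6]
opening: 23.5
grasp_force: 20.0
```

```bash
python3 -c "
from h import *
rel([])"
```

```text
t 5.3 board s,y,h [ 27.9 -13.9  79.9] a 0.0 F(board) [-20.7  10.1  27.7] open 23.5 grasp 20.0 q [-0.28  0.34  1.92  0.36  0.41 -0.58]
```

The strap is at a hard stop: the peg stays at s≈28 while the force rises. Now I'll release and go over the end knob.

```bash
python3 -c "
from h import *
rel([(28,-14,150,0),(28,-85,150,75),(28,-85,79,75)])"
```

```text
t 5.3 board s,y,h [ 27.9 -13.9  79.9] a 0.0 F(board) [-20.7  10.1  27.7] open 23.5 grasp 20.0 q [-0.28  0.34  1.92  0.36  0.41 -0.58]
(28, -14, 150, 0) [0.0002, -0.0004, -0.0701] [-0.7, -0.3, 0.0]
(28, -85, 150, 75) [-0.0708, -0.0005, -0.0705] [-0.4, -0.7, -75.0]
(28, -85, 79, 75) [-0.0712, 0.0004, 0.0005] [-0.4, -0.7, -75.0]
```

send_rows --moves '[[0.0,[0,-0.004,0],[0,0,0]],[0.06,[0,-0.004,0],[0,0,0]],[0.06,[0,-0.004,0],[0,0,0]],[0.06,[0,-0.004,0],[0,0,0]],[0.06,[0,-0.004,-0.035],[0,0,0]],[0.06,[0,-0.004,-0.07],[0,0,0]],[0.06,[-0.02,-0.004,-0.07],[0,0,-8]],[0.06,[-0.035,-0.004,-0.07],[0,0,-16]],[0.06,[-0.05,-0.004,-0.07],[0,0,-24]],[0.06,[-0.07,-0.004,-0.07],[0,0,-32]]]'

```text
time_s: 6.3
eef_pos: [571.4, -159.4, 228.7]
eef_rot: [0.227, 0.466, 0.846, 0.125]
wrist_force: [-0.7, -0.6, -1.2]
opening: 59.9
grasp_force: 0.0
```

```bash
python3 -c "
from h import *
rel([(28,-85,150,75)])"
```

```text
t 6.3 board s,y,h [ 29.6 -87.  150.3] a 32.3 F(board) [-1.3 -0.6 -0.7] open 59.9 grasp 0.0 q [-0.45  0.22  1.9   0.41  0.58 -1.32]
(28, -85, 150, 75) [0.0025, -0.0003, 0.0003] [0.0, 0.0, -42.7]
```

send_rows --moves '[[0.06,[0.0025,0,0],[0,0,-8]],[0.06,[0.0025,0,0],[0,0,-16]],[0.06,[0.0025,0,0],[0,0,-24]],[0.06,[0.0025,0,0],[0,0,-32]],[0.06,[0.0025,0,0],[0,0,-40]],[0.06,[0.0025,0,0],[0,0,-43]],[0.06,[0.0025,0,0],[0,0,-43]],[0.06,[0.0025,0,0],[0,0,-43]]]'

```text
time_s: 7.1
eef_pos: [570.3, -156.8, 227.8]
eef_rot: [0.257, 0.127, 0.957, 0.034]
wrist_force: [1.4, 0.3, -0.3]
opening: 60.1
grasp_force: 0.0
```

```bash
python3 - <<'E'
from h import *
rel([(28,-85,79,75)])
from workcell import grab_frame
ims=[]
for n in("top","side"):
    f=grab_frame(n);ims.append(cv2.resize(f["color"][150:280,290:450,::-1] if n=="top" else f["color"][170:300,240:400,::-1],None,fx=2.5,fy=2.5,interpolation=cv2.INTER_CUBIC))
cv2.imwrite("pics/b3.png",np.hstack(ims))
E
```

```text
t 7.1 board s,y,h [ 28.2 -84.4 150.1] a 74.9 F(board) [ 1.   0.3 -1. ] open 60.1 grasp 0.0 q [-0.45  0.22  1.91  0.41  0.57 -2.06]
(28, -85, 79, 75) [0.0001, -0.0006, 0.0711] [-0.0, 0.0, -0.1]
```

View pics/b3.png

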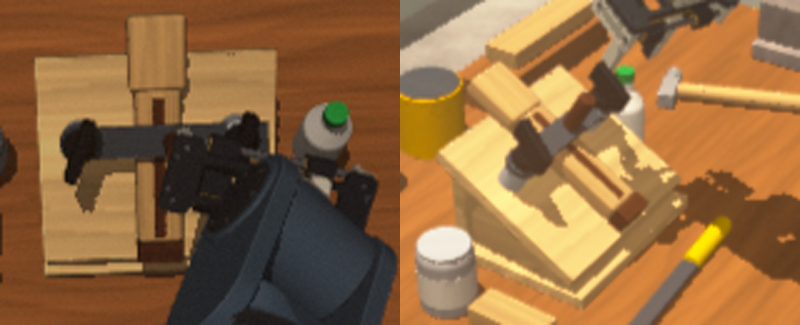

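The strap stayed home across the neck, and the gripper is above the end knob at (225,165) in the left panel, clear of the glue. Now I'll descend and grip the wing.

send_rows --moves '[[0.05,[0,-0.001,0.03],[0,0,0]],[0.05,[0,-0.001,0.055],[0,0,0]],[0.05,[0,-0.001,0.071],[0,0,0]],[0.05,[0,-0.001,0.071],[0,0,0]],[0.03,[0,-0.001,0.071],[0,0,0]],[0.02,[0,-0.001,0.071],[0,0,0]],[0.0,[0,-0.001,0.071],[0,0,0]],[0.0,[0,-0.001,0.071],[0,0,0]],[0.0,[0,-0.001,0.071],[0,0,0]],[0.0,[0,-0.001,0.071],[0,0,0]]]' --squeeze 30

```text
time_s: 8.2
eef_pos: [605.3, -159.5, 166.7]
eef_rot: [0.258, 0.127, 0.957, 0.032]
wrist_force: [-7.7, -12.7, 1.1]
opening: 13.8
grasp_force: 30.0
```

```bash
python3 -c "
from h import *
rel([(28,-85,79,75)])
from workcell import monitor;print(monitor.get_state()['ft_torque'])"
```

```text
t 8.2 board s,y,h [ 27.9 -87.   79.6] a 75.0 F(board) [ -6.1 -12.7   4.8] open 13.8 grasp 30.0 q [-0.42  0.37  1.88  0.48  0.45 -2.12]
(28, -85, 79, 75) [0.0005, 0.002, 0.0006] [-0.2, 0.1, -0.0]
[-1.94919225  1.07699607 -1.14695649]
```

send_rows --moves '[[0.0,[0,-0.0025,0],[0,0,0]],[0.0,[0,-0.0025,0],[0,0,0]],[0.0,[0,-0.0025,0],[0,0,6]],[0.0,[0,-0.0025,0],[0,0,12]],[0.0,[0,-0.0025,0],[0,0,18]],[0.0,[0,-0.0025,0],[0,0,24]],[0.0,[0,-0.0025,0],[0,0,24]]]' --squeeze 40

```text
time_s: 8.9
eef_pos: [605.1, -159.9, 166.5]
eef_rot: [0.244, 0.323, 0.91, 0.087]
wrist_force: [-3.1, 3.5, 4.9]
opening: 13.4
grasp_force: 40.0
```

```bash
python3 -c "
from h import *
rel([(28,-88,79,0)])
from workcell import monitor;print(monitor.get_state()['ft_torque'])"
```

```text
t 8.9 board s,y,h [ 27.7 -87.5  79.6] a 50.9 F(board) [-0.3  3.5  5.8] open 13.4 grasp 40.0 q [-0.42  0.37  1.88  0.49  0.45 -1.71]
(28, -88, 79, 0) [-0.0005, -0.0003, 0.0006] [0.1, 0.0, 50.9]
[ 0.35767851 -0.01058309  0.21822292]
```

Low forces, so the axis is well centred at y≈-87.5. I'll keep turning.

send_rows --moves '[[0.0,[0,0,0],[0,0,7]],[0.0,[0,0,0],[0,0,14]],[0.0,[0,0,0],[0,0,21]],[0.0,[0,0,0],[0,0,28]],[0.0,[0,0,0],[0,0,35]],[0.0,[0,0,0],[0,0,42]],[0.0,[0,0,0],[0,0,47]],[0.0,[0,0,0],[0,0,51]],[0.0,[0,0,0],[0,0,51]],[0.0,[0,0,0],[0,0,51]]]'

```text
time_s: 9.9
eef_pos: [604.9, -160.1, 166.4]
eef_rot: [0.184, 0.682, 0.683, 0.183]
wrist_force: [-4.5, 0.9, 5.8]
opening: 13.7
grasp_force: 40.0
```

```bash
python3 -c "
from h import *
rel([(28,-88,79,0)])
from workcell import monitor;print(monitor.get_state()['ft_torque'])"
```

```text
t 9.9 board s,y,h [ 27.4 -87.6  79.6] a 0.1 F(board) [-1.   0.9  7.3] open 13.7 grasp 40.0 q [-0.43  0.37  1.88  0.49  0.45 -0.82]
(28, -88, 79, 0) [-0.0004, 0.0005, 0.0006] [0.0, 0.0, 0.1]
[-0.06932687  0.40144172 -0.06914112]
```

send_rows --moves '[[0.0,[0,0,0],[0,0,3]],[0.0,[0,0,0],[0,0,6]],[0.0,[0,0,0],[0,0,6]],[0.0,[0,0,0],[0,0,6]]]'

```text
time_s: 10.3
eef_pos: [604.9, -160.3, 166.4]
eef_rot: [0.174, 0.717, 0.648, 0.192]
wrist_force: [-5.5, -0.3, 4.8]
opening: 14.4
grasp_force: 42.3
```

```bash
python3 -c "
from h import *
rel([])
from workcell import monitor;print(B@monitor.get_state()['ft_torque'])"
```

```text
t 10.3 board s,y,h [ 27.4 -87.8  79.6] a -5.8 F(board) [-2.4 -0.3  6.9] open 14.4 grasp 42.3 q [-0.43  0.37  1.88  0.49  0.45 -0.72]
[-0.2499594   0.40928211  0.96185078]
```

At the stop: the torque rises and the wing forces the pads open. Releasing and moving to the pivot knob (s 28, y 82).

send_rows --moves '[[0.05,[0,0,0],[0,0,0]],[0.05,[0,0,0],[0,0,0]],[0.05,[0,0,0],[0,0,0]],[0.05,[0,0,-0.035],[0,0,0]],[0.05,[0,0,-0.075],[0,0,0]],[0.05,[0,0,-0.075],[0,0,0]]]'

```text
time_s: 10.9
eef_pos: [567.5, -160.7, 235.0]
eef_rot: [0.176, 0.717, 0.646, 0.193]
wrist_force: [1.2, -1.2, -0.2]
opening: 49.8
grasp_force: 0.0
```

```bash
python3 -c "
from h import *
rel([(28,82,150,20),(28,82,150,70)])"
```

```text
t 10.9 board s,y,h [ 29.3 -88.2 157.7] a -5.9 F(board) [ 0.9 -1.2 -0.8] open 49.8 grasp 0.0 q [-0.46  0.21  1.91  0.41  0.58 -0.65]
(28, 82, 150, 20) [0.1692, -0.0191, 0.0072] [0.3, 0.2, -25.9]
(28, 82, 150, 70) [0.1692, -0.0191, 0.0072] [0.2, 0.3, -75.9]
```

send_rows --moves '[[0.05,[0.03,-0.003,0],[0,0,-8]],[0.05,[0.06,-0.006,0],[0,0,-16]],[0.05,[0.09,-0.01,0],[0,0,-24]],[0.05,[0.12,-0.013,0],[0,0,-32]],[0.05,[0.15,-0.017,0],[0,0,-40]],[0.05,[0.169,-0.019,0.004],[0,0,-48]],[0.05,[0.169,-0.019,0.007],[0,0,-56]],[0.05,[0.169,-0.019,0.007],[0,0,-64]],[0.05,[0.169,-0.019,0.007],[0,0,-72]],[0.05,[0.169,-0.019,0.007],[0,0,-76]]]'

```text
time_s: 11.9
eef_pos: [569.9, 10.3, 223.4]
eef_rot: [0.255, 0.165, 0.952, 0.044]
wrist_force: [-0.4, -0.1, -0.0]
opening: 50.4
grasp_force: 0.0
```

```bash
python3 - <<'E'
from h import *
rel([(28,82,79,70)])
from workcell import grab_frame
ims=[]
for n in("top","side"):
    f=grab_frame(n);ims.append(cv2.resize(f["color"][150:280,290:450,::-1] if n=="top" else f["color"][170:300,240:400,::-1],None,fx=2.5,fy=2.5,interpolation=cv2.INTER_CUBIC))
cv2.imwrite("pics/b4.png",np.hstack(ims))
E
```

```text
t 11.9 board s,y,h [ 25.6  82.7 146.5] a 70.3 F(board) [-0.4 -0.1  0.2] open 50.4 grasp 0.0 q [-0.08  0.18  1.98  0.09  0.47 -1.38]
(28, 82, 79, 70) [-0.0025, 0.0001, 0.0675] [-0.0, -0.0, 0.3]
```

View pics/b4.png

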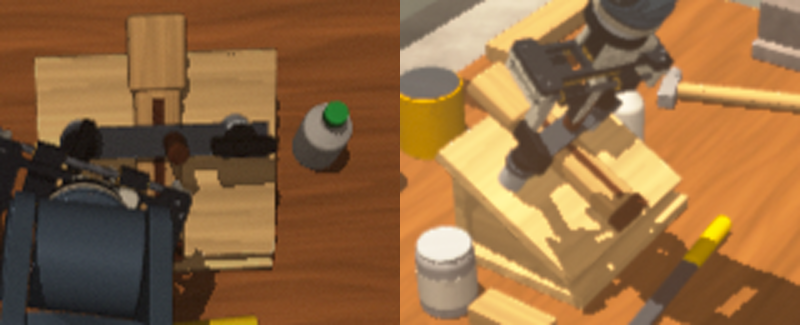

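The end-knob wing now lies in line with the strap at (245,143) in the left panel, and the strap is home. Descending on the pivot knob.

send_rows --moves '[[0.05,[-0.0025,0,0.03],[0,0,0]],[0.05,[-0.0025,0,0.055],[0,0,0]],[0.05,[-0.0025,0,0.067],[0,0,0]],[0.05,[-0.0025,0,0.067],[0,0,0]],[0.03,[-0.0025,0,0.067],[0,0,0]],[0.02,[-0.0025,0,0.067],[0,0,0]],[0.0,[-0.0025,0,0.067],[0,0,0]],[0.0,[-0.0025,0,0.067],[0,0,0]],[0.0,[-0.0025,0,0.067],[0,0,0]],[0.0,[-0.0025,0,0.067],[0,0,0]]]' --squeeze 30

```text
time_s: 13.0
eef_pos: [605.7, 9.9, 167.9]
eef_rot: [0.256, 0.168, 0.951, 0.045]
wrist_force: [-0.1, 7.9, 4.0]
opening: 13.6
grasp_force: 29.9
```

```bash
python3 -c "
from h import *
rel([(28,82,79,70)])
from workcell import monitor;print(B@monitor.get_state()['ft_torque'])"
```

```text
t 13.0 board s,y,h [28.9 82.3 80.5] a 70.0 F(board) [1.9 7.9 3.5] open 13.6 grasp 29.9 q [-0.08  0.32  1.94  0.12  0.35 -1.4 ]
(28, 82, 79, 70) [0.0008, -0.0007, 0.0015] [0.1, 0.1, -0.0]
[ 1.35584803 -0.07855288 -0.13881933]
```

send_rows --moves '[[0.0,[0.001,0.001,0.001],[0,0,0]],[0.0,[0.001,0.001,0.001],[0,0,0]],[0.0,[0.001,0.001,0.001],[0,0,7]],[0.0,[0.001,0.001,0.001],[0,0,14]],[0.0,[0.001,0.001,0.001],[0,0,21]],[0.0,[0.001,0.001,0.001],[0,0,28]],[0.0,[0.001,0.001,0.001],[0,0,35]],[0.0,[0.001,0.001,0.001],[0,0,35]]]' --squeeze 40

```text
time_s: 13.8
eef_pos: [605.5, 9.7, 167.7]
eef_rot: [0.23, 0.448, 0.856, 0.12]
wrist_force: [-14.5, -6.6, 17.7]
opening: 13.5
grasp_force: 40.0
```

```bash
python3 -c "
from h import *
rel([(28,83,79,0)])
from workcell import monitor;print(B@monitor.get_state()['ft_torque'])"
```

```text
t 13.8 board s,y,h [28.6 82.1 80.4] a 34.8 F(board) [-3.7 -6.6 22.6] open 13.5 grasp 40.0 q [-0.08  0.32  1.95  0.11  0.35 -0.78]
(28, 83, 79, 0) [0.0011, 0.0, 0.0014] [0.1, 0.1, 34.8]
[-1.43315942  0.9312429  -0.07401415]
```

send_rows --moves '[[0.0,[-0.0005,-0.001,-0.001],[0,0,7]],[0.0,[-0.0005,-0.001,-0.001],[0,0,14]],[0.0,[-0.0005,-0.001,-0.001],[0,0,21]],[0.0,[-0.0005,-0.001,-0.001],[0,0,28]],[0.0,[-0.0005,-0.001,-0.001],[0,0,35]],[0.0,[-0.0005,-0.001,-0.001],[0,0,38]],[0.0,[-0.0005,-0.001,-0.001],[0,0,41]],[0.0,[-0.0005,-0.001,-0.001],[0,0,41]],[0.0,[-0.0005,-0.001,-0.001],[0,0,41]]]'

```text
time_s: 14.7
eef_pos: [604.9, 9.5, 167.5]
eef_rot: [0.174, 0.717, 0.647, 0.193]
wrist_force: [-2.2, 0.8, 6.0]
opening: 14.7
grasp_force: 41.7
```

```bash
python3 -c "
from h import *
rel([])
from workcell import monitor;print(B@monitor.get_state()['ft_torque'])"
```

```text
t 14.7 board s,y,h [28.  81.9 80.6] a -5.8 F(board) [1.1 0.8 6.3] open 14.7 grasp 41.7 q [-0.08  0.32  1.95  0.12  0.35 -0.07]
[ 0.11982291 -0.02927881  0.78657502]
```

The pivot knob shows the same stop signature. I'll open, retract and check all three from the cameras.

send_rows --moves '[[0.05,[0,0,0],[0,0,0]],[0.05,[0,0,0],[0,0,0]],[0.05,[0,0,0],[0,0,0]],[0.05,[0,0,-0.04],[0,0,0]],[0.05,[0,0,-0.08],[0,0,0]],[0.05,[0,-0.04,-0.11],[0,0,0]],[0.05,[0,-0.09,-0.13],[0,0,0]],[0.05,[0,-0.13,-0.13],[0,0,0]],[0.05,[0,-0.16,-0.13],[0,0,0]],[0.05,[0,-0.16,-0.13],[0,0,0]]]'

```text
time_s: 15.7
eef_pos: [398.1, 26.6, 197.6]
eef_rot: [0.172, 0.718, 0.647, 0.191]
wrist_force: [0.4, -0.9, 0.9]
opening: 50.3
grasp_force: 0.0
```

```bash
python3 - <<'E'
from h import *
rel([])
from workcell import grab_frame
ims=[]
for n in("top","side"):
    f=grab_frame(n);p=cloud(f);b=(p-O)@B.T
    for nm,y in(("pivot",82),("end",-88)):
        m=(b[...,2]>84)&(b[...,2]<94)&(abs(b[...,0]-28)<45)&(abs(b[...,1]-y)<45)
        q=b[m][:,:2]
        if len(q)>10:
            C=np.cov(q.T);w=np.degrees(.5*np.arctan2(2*C[0,1],C[0,0]-C[1,1]));print(n,nm,len(q),q.mean(0).round(1),"axis deg",w.round(1))
    ims.append(cv2.resize(f["color"][150:280,290:450,::-1] if n=="top" else f["color"][170:300,240:400,::-1],None,fx=2.5,fy=2.5,interpolation=cv2.INTER_CUBIC))
cv2.imwrite("pics/b5.png",np.hstack(ims))
E
```

```text
t 15.7 board s,y,h [-135.9   99.   210. ] a -6.0 F(board) [ 0.8 -0.9  0.6] open 50.3 grasp 0.0 q [-0.08 -0.12  2.37  0.1   0.38 -0.06]
top pivot 124 [31.1 82.4] axis deg 90.0
top end 129 [ 30.1 -87.7] axis deg 89.4
side pivot 77 [29.  87.6] axis deg 89.8
side end 61 [ 28.5 -82.7] axis deg 89.8
```

View pics/b5.png

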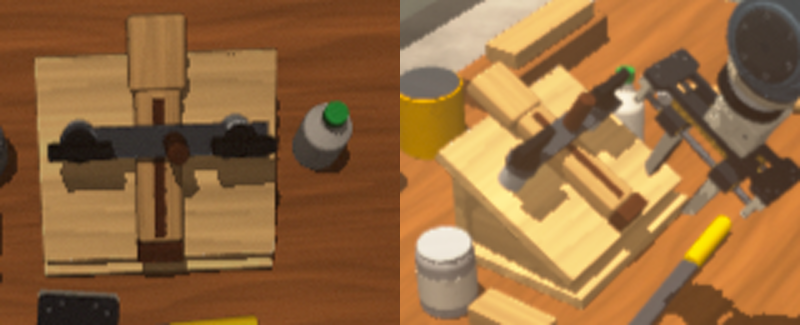

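The strap is straight across the neck, and both wings are in line with it at (80,148) and (245,143), measured within 0.6° of the closed direction. The gripper is clear, so I'm handing in.

```bash
python3 -c "
from workcell import env;print(env.hand_in())"
```

```text
the job is handed in; nothing more can be done
None
```

The job is handed in: the strap is against its home stop, the end knob and then the pivot knob are turned to their stops (wings within 0.6° of in line with the strap), the gripper is clear, and it took about 16 s; I made no separate position check on the bystanders, and the hand-in gave no verdict.

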